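Fit a fresh intake filter to the bench air pump and snap its cap on

ROBOT

A 6-joint arm with a two-finger parallel gripper is mounted at the origin on a cart in front of the work surface, level with it; the furniture and walls round the work are solid. World frame = base frame: x ahead of the robot, y to its left, z up, the work surface at z = 0. Lengths are in mm, angles in rad, forces in N, time in s.
With the tool pointing down it reaches from about 425 to 950 mm from the base axis. Payload 14.7 kg.
Tool frame: the origin (TCP) lies at the very end of the fingers, on their centre line; the grasp point (between the pads) lies 19 mm behind it; z points along the fingers, y is the line along which they close (so a half turn about z gives the same grasp; the last joint's range is limited). The gripper opens to 85 mm and grips with 20 to 120 N. Pads are 22 mm wide; open, the fingers measure 114 mm over their backs; the gripper's body (76 mm by 85 mm) begins 54 mm behind the grasp point. The pads swing forward as they close: fully open they stand 13 mm farther back than shut.
Start: joints at [-1.258, 0.48, 1.596, -0, 1.065, -0.047], TCP at [228.872, -608.367, 231.297] pointing down, gripper open.
Joint ranges: [-2.75, 2.75], [-0.82, 2.05], [0.23, 2.67], [-1.56, 4.7], [0.09, 2.69], [-2.92, 2.92]. Speed limits (rad/s): [1.89, 1.89, 2.39, 3.01, 3.01, 3.01].

INTERFACE

Orientations are given as [roll, pitch, yaw] about the fixed x, y, z axes, in that order (R = Rz(yaw) Ry(pitch) Rx(roll)).
In Python, from cell import status, eyes, ctrl gives the robot as it stands.
- The arm moves only by the shell command python3 -m jog 'ROWS' [FORCE]. ROWS is JSON, a list of rows, each a list of 3 entries, a list of its own where there are three numbers: the shift along the tool's x, y, z in m, then the turn about the tool's z in degrees, then the opening in per cent of the stroke, from 0 (shut) to 100 (fully open). A call has 1 to 5 rows; each row is the pose to reach, as a shift and turn from the pose commanded when the call began, along the tool's axes at that moment; what a row does not reach only later rows make up. A row lasts 1/12 s, in which the tool goes at most 41.7 mm and 7.16 degrees, less where a joint would pass 70% of its speed; a pose out of reach is approached as far as the arm can. A call with a gripper value outside its range is refused whole. The fingers move at their own pace and stop on an object; FORCE is the grip in N (left out, the last holds). Time passes only in rows, so rows that repeat a pose let the fingers close. It gives the time, the measured TCP pose, the force and the opening at its end, in the units of the state.
- status.state(): the state, without advancing time (a new reading comes with each control period).
- eyes.get_image(name): name is "scene" or "top" or "wrist"; returns (picture, depth): 480x640x3 uint8, red, green, blue; 480x640 float32, mm along the optical axis (not along the pixel's ray), 0 where there is no reading.
- eyes.get_calibration(name): a dict with "camera_matrix" (3x3 intrinsics, pixels), "D" ([k1, k2, p1, p2, k3] as OpenCV has them; the pictures are not rectified), "R" (3x3) and "t" (3): a world point X has camera coordinates R X + t; the wrist camera has in their place "mount" (4x4, takes a point from camera to tool coordinates, whose origin is the TCP and whose axes are the flange's). Camera axes: x right, y down, z forward; pixel columns grow to the right and rows downward; lengths in mm; the calibration is good to about 2 mm. A picture is of the moment at which its call begins: read the wrist's pose just before it. get_calibration takes no time and is no camera call.
- ctrl.job_done(): hands the job in, once; it reports no verdict.
The state is a dict: "time": time; "joints": joint angles; "joint_vel": joint speeds; "tau": joint torques, N m; "eef_pos": TCP position; "tcp_rot": TCP orientation; "wrist_force": force on the tool from outside, world axes, zero at the start; "wrist_torque": the same for the moment, N m; "width": finger opening in mm.
Only numpy, scipy, OpenCV 4.12 (cv2) and the standard library are available. Lean on these libraries where they do the work, as an engineer would, in place of code of your own. Each camera call takes 0.05 s, during which the arm holds its last target. There are 200 camera calls.

TASK

Service the bench air pump's intake filter: slide the clean white cartridge all the way down into the pump's open black filter bowl, then set the black cap squarely over it and press until all three yellow clips have snapped over its lip and the cap is fully home. Leave the dirty brown cartridge and the other things on the bench where they are. Do not let go of the job at the end: finish with the gripper still pressing the cap down onto the bowl with a steady push of about 10 to 30 N, so that its seal beds in.

Things in the scene. Friction and masses are not known exactly. Their poses are not given: they have to be found in the camera images.
- pump: The bench air pump, fixed; origin on the bench under the axis of its filter bowl, +x towards the motor. The finned head and blue-green motor lie 50 to 200 mm from the bowl's axis on the +x side, up to 92 mm above the bench. Three yellow clips stand round the bowl, out to 40 mm from its axis, their tips 0.5 mm above the rim.
- bowl_rim (a point): Centre of the open mouth of the pump's black filter bowl, at the height of its rim, 100 mm above the bench; z up. The bowl is 52 mm across outside; its bore is 41 mm across and 34 mm deep below the rim, with the mouth chamfered out to 46 mm.
- cartridge_center (a point): Centre of the clean filter cartridge: white pleated cylinder with green ends, 38 mm across, 58 mm high, 60 g, upright on the bench, foot chamfered. Fully down in the bowl this point is 5 mm below the rim and the top 24 mm stand out above the rim. Standing more than 3 mm too high, it keeps the cap from closing.
- old_cartridge_center (a point): Centre of the used cartridge: same shape and size, but brown pleats and soiled dark ends. To be left where it stands.
- cap_center (a point): Centre, 22 mm above the lower edge, of the black cap: round, hollow, 44 mm high, 90 g, right way up on the bench; any turn will do. From below: lip 69 mm across, 4 mm high; skirt 60 mm across up to the flat shoulder at 18 mm; dome 50 mm across to 44 mm, by which it is held. The skirt (55 mm inside, 14 mm deep) slips over the bowl's rim. Fully home, this point is 8 mm above the rim.
- clip0 (a joint): Angle (rad) of the first of the three sprung clips, spaced 120 degrees round the bowl, the first at 60 degrees from the pump's +x: 0 at rest, grows to about 0.1 to 0.15 as the cap's lip forces it outward, and springs back to 0 when it has snapped over the lip.
- clip1 (a joint): The same for the second clip. The lip meets the clips with the cap about 12 mm above home; the push needed then rises to some 12 to 18 N, drops suddenly within the last 5 mm as the clips snap over the lip, and rises hard when the cap sits on the rim.
- clip2 (a joint): The same for the third clip.
- tea_mug: Blue mug, 84 mm across without its handle, 96 mm high, bystander; origin under its centre.
- spray_can: Blue and white spray can, 52 mm across, 161 mm high, bystander; origin under its centre.
- flux_bottle: White bottle with a blue cap, 47 mm across, 84 mm high, bystander; origin under its centre.
- pliers: Blue-handled pliers, 166 mm long, lying flat, bystander; origin under their centre.
- tape_roll: Grey roll of tape, 96 mm across, 48 mm high, bystander; origin under its centre.
Mind the look-alikes: they are no part of the job. What is shaped like the part that bears cartridge_center but pink or purple is not meant.

How it is judged:
By the outcome, as a careful person would: the job done as asked, in the order asked, and still so for the second after the job is handed in, while the arm keeps its last pose, push and grip.
It also fails if it takes over 64 s, if anything falls off the work surface, if the arm or the gripper's body presses on something with over 40 N, if the wrist force passes 120 N, or if a joint passes its speed limit or range.

## Working session

There is one attempt and no reset: what is moved stays moved. The work goes in short steps, Python scripts to look and compute and a shell command to move; the robot and the scene stay as the last step left them, time stands still between calls to the robot, and variables do not carry over. Pictures are saved under pics/ and viewed, on a budget of 10 in all, crops included, one or two more only if the job needs it, and the job is handed in when it is done.

```bash
mkdir -p pics; ls; python3 - <<'E'
from cell import status, eyes
import cv2, numpy as np
print(status.state())
for n in ("top","scene"):
    im,d=eyes.get_image(n); np.savez(f"{n}.npz",im=im,d=d); cv2.imwrite(f"pics/{n}0.png",im[:,:,::-1]); c=eyes.get_calibration(n); print(n,c)
print(eyes.get_calibration("wrist"))
E
```

```text
pics
{'time': 0.0, 'joints': array([-1.25760099e+00,  4.80879423e-01,  1.59690536e+00,  1.28856340e-05,
        1.06506130e+00, -4.66174286e-02]), 'joint_vel': array([-3.80425788e-05,  9.99023208e-05,  7.23248398e-04, -5.23829799e-04,
        6.56222103e-04, -9.48097456e-04]), 'tau': array([ 2.95943528e-04, -9.50643110e+01, -4.30178010e+01, -3.43974671e-05,
        1.21727263e-02,  4.16414764e-05]), 'eef_pos': array([ 228.746889  , -607.96821367,  230.6297646 ]), 'tcp_rot': array([-3.14034111e+00, -6.96628254e-05,  3.59806468e-01]), 'wrist_force': array([ 0.54517813, -0.14161235,  0.65809036]), 'wrist_torque': array([ 0.01299948,  0.0182807 , -0.03507572]), 'width': 85.4100766959133}
top {'camera_matrix': array([[554.37752934,   0.        , 316.26323053],
       [  0.        , 554.37752934, 242.57133677],
       [  0.        ,   0.        ,   1.        ]]), 'D': array([-0.14051887,  0.        ,  0.        ,  0.        ,  0.        ]), 'R': array([[ 0.00368608, -0.99996466, -0.00755587],
       [-0.99559946, -0.00296225, -0.09366401],
       [ 0.09363832,  0.00786787, -0.99557519]]), 
[... 424 characters left out ...]
63502197,  0.34248694, -0.69242314]]), 't': array([-267.97095529, -246.53386759, 1331.87305451])}
{'camera_matrix': array([[408.53573014,   0.        , 325.6754906 ],
       [  0.        , 408.53573014, 238.9226118 ],
       [  0.        ,   0.        ,   1.        ]]), 'D': array([-0.05750941,  0.        ,  0.        ,  0.        ,  0.        ]), 'mount': array([[ 4.94428351e-04, -9.62107839e-01, -2.72668776e-01,
         6.86034292e+01],
       [ 9.99999829e-01,  3.90577149e-04,  4.35146744e-04,
         1.41381395e-01],
       [-3.12159900e-04, -2.72668945e-01,  9.62107868e-01,
        -1.42592889e+02],
       [ 0.00000000e+00,  0.00000000e+00,  0.00000000e+00,
         1.00000000e+00]])}
```

View pics/top0.png

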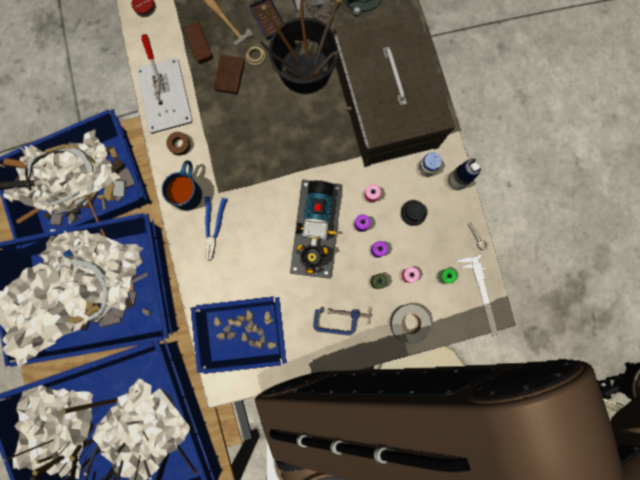

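View pics/scene0.png

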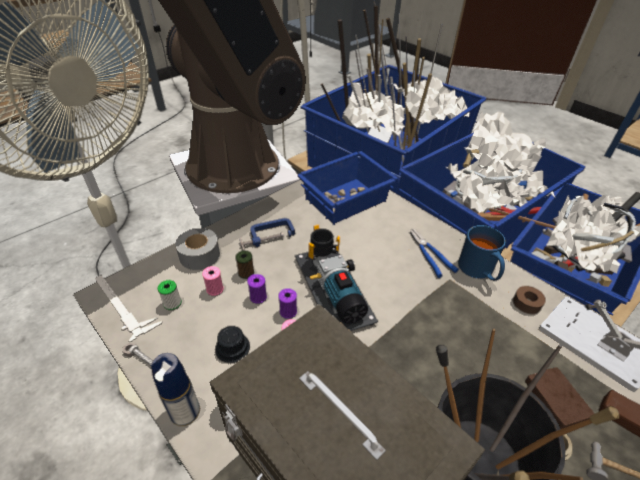

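The top view shows the green-ended white cylinder at about (449,275) in top and (169,293) in scene. The brown one is at (380,281), and the pink ones (373,192; 412,274) and purple ones (362,222; 380,248) are look-alikes. Only the one at (449,275) has white pleats with green ends. The cap is at (413,212) and the bowl at about (313,257). I'll measure these and make one enlarged crop.

```bash
cat > h.py <<'E'
import numpy as np, cv2
from cell import status, eyes
from scipy.spatial.transform import Rotation as Ro
def pose():
    s=status.state(); return Ro.from_euler('xyz',s['tcp_rot']).as_matrix(), s['eef_pos']
def cam(n, P=None):
    c=eyes.get_calibration(n)
    if n=='wrist':
        R,p=P; M=c['mount']; Rc=R@M[:3,:3]; o=R@M[:3,3]+p
    else: Rc=c['R'].T; o=-Rc@c['t']
    return c,Rc,o
def rays(n,uv,P=None):
    c,Rc,o=cam(n,P)
    q=cv2.undistortPoints(np.float64(uv).reshape(-1,1,2),c['camera_matrix'],c['D'])[:,0]
    return o,np.c_[q,np.ones(len(q))]@Rc.T
def plane(n,uv,z,P=None):
    o,d=rays(n,uv,P); return o+d*((z-o[2])/d[:,2])[:,None]
def depthpts(n,uv,D,P=None):
    o,d=rays(n,uv,P); uv=np.int32(np.round(uv)); return o+d*D[uv[:,1],uv[:,0]][:,None]
def rel(w):  # world point -> shift from TCP in tool axes, mm
    R,p=pose(); return R.T@(np.asarray(w)-p)
E
python3 - <<'E'
from h import *
t=np.load('top.npz'); im=t['im'];d=t['d']
hsv=cv2.cvtColor(im,cv2.COLOR_RGB2HSV)
def blob(m,x0,y0,x1,y1):
    ys,xs=np.nonzero(m[y0:y1,x0:x1]); return np.c_[xs+x0,ys+y0]
g=(hsv[...,0]>45)&(hsv[...,0]<75)&(hsv[...,1]>120)
b=blob(g,435,260,465,290); print('cart',len(b),b.mean(0),plane('top',[(b.min(0)+b.max(0))/2],58),np.median(depthpts('top',b,d),0))
k=hsv[...,2]<70
b=blob(k,395,195,432,232); P=depthpts('top',b,d); s=P[:,2]>38; print('cap',len(b),s.sum(),P[s].min(0),P[s].max(0),P[s].mean(0))
y=(hsv[...,0]>18)&(hsv[...,0]<32)&(hsv[...,1]>150)&(hsv[...,2]>100)
b=blob(y,293,238,335,275); n,l,st,ce=cv2.connectedComponentsWithStats(y[238:275,293:335].astype('uint8')); print(st[1:],ce[1:]+[293,238]); print(plane('top',ce[1:]+[293,238],100))
g=np.array([[u,v] for v in range(244,270) for u in range(300,327)]); P=depthpts('top',g,d); s=(P[:,2]>93); print('bowl z>93',s.sum(),P[s].min(0),P[s].max(0))
a=cv2.resize(im[180:295,290:470],None,fx=4,fy=4,interpolation=cv2.INTER_CUBIC); cv2.imwrite('pics/crop.png',a[:,:,::-1])
E
```

```text
cart 172 [448.75581395 275.44767442] [[ 453.5467454  -293.33506656   58.        ]] [ 453.49927389 -292.5189273    57.82012619]
cap 484 290 [ 404.96363279 -239.03149458   38.45485756] [ 640.84774978   24.16599656 1419.80062909] [ 614.36114299 -210.87534674   57.79054908]
[[ 4  7  5  5 17]
 [30 10  5  6 22]
 [15 15  8  8 46]
 [14 31  6  4 21]] [[299.23529412 246.88235294]
 [325.13636364 250.36363636]
 [311.41304348 256.67391304]
 [309.42857143 270.71428571]]
[[518.62514359  75.26285752 100.        ]
 [510.47000238  13.3379428  100.        ]
 [495.26582715  46.04422803 100.        ]
 [461.7436022   50.62202916 100.        ]]
bowl z>93 174 [404.96363279  11.21064886  93.00883912] [ 525.34082613   73.62472145 1419.80062909]
```

View pics/crop.png

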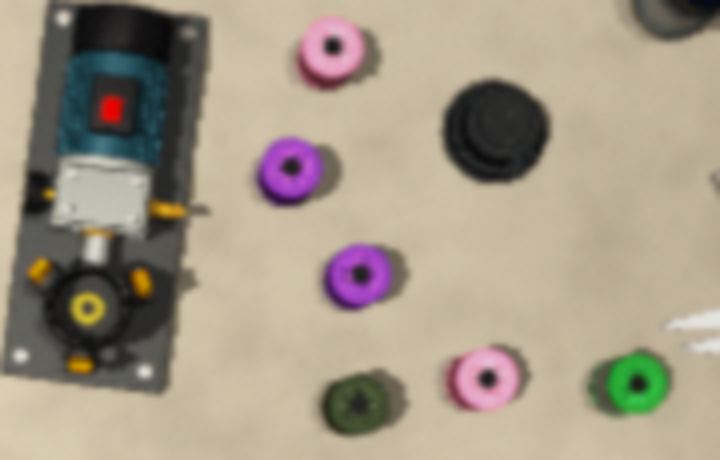

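The crop at 4x confirms it: green-topped cylinder at crop (637,383), the brown/dark-green one at (357,403), and the cap at (495,130). The bowl is at (90,308) with three yellow clips around it. Next I approach the cartridge.

```bash
python3 - <<'E'
from h import *
t=np.load('top.npz');d=t['d']
g=np.array([[u,v] for v in range(198,228) for u in range(398,430)]); P=depthpts('top',g,d); s=(P[:,2]>41)&(P[:,2]<48); print('cap',s.sum(),P[s].min(0),P[s].max(0))
print(rel([453.5,-293,190]))
E
```

```text
cap 220 [ 594.2142675  -239.03149458   41.01452383] [ 640.79883846 -188.02393568   47.92106253]
[ 321.26927871 -215.67314592   41.00012717]
```

```bash
python3 -m jog '[[[0.032,-0.0215,0.004],0,65],[[0.064,-0.043,0.008],0,65],[[0.096,-0.0645,0.012],0,65],[[0.128,-0.086,0.016],0,65],[[0.160,-0.1075,0.020],0,65]]' 60; python3 -m jog '[[[0.032,-0.0215,0.004],0,65],[[0.064,-0.043,0.008],0,65],[[0.096,-0.0645,0.012],0,65],[[0.128,-0.086,0.016],0,65],[[0.160,-0.1075,0.020],0,65]]'; python3 -m jog '[[[0,0,0],0,65],[[0,0,0],0,65],[[0,0,0],0,65]]'
python3 - <<'E'
from h import *
P=pose(); im,d=eyes.get_image('wrist'); cv2.imwrite('pics/w1.png',im[:,:,::-1])
hsv=cv2.cvtColor(im,cv2.COLOR_RGB2HSV)
g=((hsv[...,0]>45)&(hsv[...,0]<75)&(hsv[...,1]>120)).astype('uint8')
ys,xs=np.nonzero(g); uv=np.c_[xs,ys]; X=depthpts('wrist',uv,d,P)
s=(X[:,2]>53)&(X[:,2]<63); c,r=cv2.minEnclosingCircle(np.float32(X[s][:,:2]))
print(len(uv),uv.mean(0),s.sum(),np.median(X[s],0),c,r,(X[s].min(0)+X[s].max(0))/2)
print('rel',rel([*c,35]), P)
E
```

```text
time: 0.52
eef_pos: [341.3, -449.7, 210.9]
tcp_rot: [-3.141, 0.0, 0.359]
wrist_force: [1.1, -0.6, 0.5]
width: 55.5
time: 0.93
eef_pos: [453.3, -292.7, 191.0]
tcp_rot: [-3.141, 0.0, 0.36]
wrist_force: [0.7, -0.5, -0.5]
width: 55.1
time: 1.18
eef_pos: [452.6, -294.4, 191.2]
tcp_rot: [-3.141, 0.0, 0.361]
wrist_force: [0.6, -0.0, 0.7]
width: 55.0
2887 [327.03290613 289.63283685] 1899 [ 453.71254769 -293.57524021   57.89511685] (449.9111328125, -225.216064453125) 87.00172424316406 [ 452.88896758 -225.22412442   57.10328029]
rel [ 22.31158094 -66.12247542 156.23105088] (array([[ 9.35587289e-01,  3.53095277e-01, -3.88510797e-04],
       [ 3.53095317e-01, -9.35587353e-01,  3.80095393e-05],
       [-3.50064800e-04, -1.72742585e-04, -9.99999924e-01]]), array([ 452.63941337, -294.36963619,  191.1673361 ]))
```

View pics/w1.png

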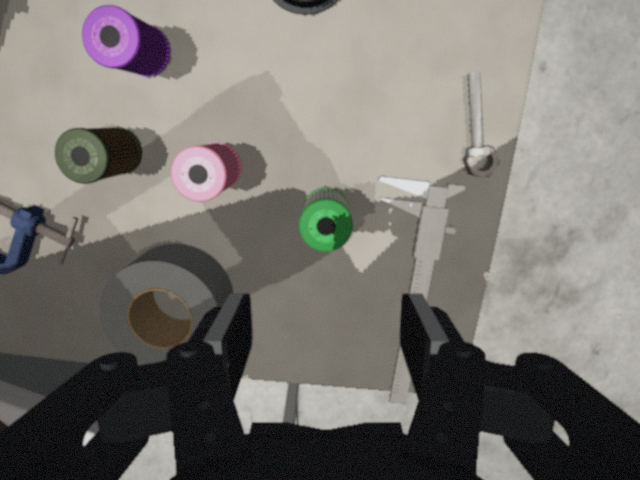

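The wrist view shows the green cartridge top at (326,225), centred between the jaws. Pink (200,172) and the tape (160,310) are clear of them. The measurement of (453.6,-293.5, z 57.9) agrees with the top view, so I descend.

```bash
python3 -m jog '[[[0.001,-0.0005,0.035],0,65],[[0.001,-0.0005,0.07],0,65],[[0.001,-0.0005,0.105],0,65],[[0.001,-0.0005,0.135],0,65],[[0.001,-0.0005,0.155],0,65]]'; python3 -m jog '[[[0,0,0],0,65],[[0,0,0],0,65],[[0,0,0],0,30],[[0,0,0],0,30],[[0,0,0],0,30]]' 50;  python3 -m jog '[[[0,0,0],0,30],[[0,0,0],0,30],[[0,0,0],0,30],[[0,0,0],0,30],[[0,0,0],0,30]]'
```

```text
time: 1.65
eef_pos: [451.7, -294.3, 33.7]
tcp_rot: [-3.14, 0.001, 0.358]
wrist_force: [-1.2, 0.1, -0.3]
width: 55.9
time: 2.07
eef_pos: [454.2, -294.6, 38.1]
tcp_rot: [3.139, -0.001, 0.36]
wrist_force: [-1.8, -1.6, 3.5]
width: 36.1
time: 2.48
eef_pos: [454.3, -294.5, 38.0]
tcp_rot: [3.139, -0.001, 0.36]
wrist_force: [-2.7, -0.7, 11.6]
width: 36.3
```

```bash
python3 -m jog '[[[0,0,-0.025],0,30],[[0,0,-0.06],0,30],[[0,0,-0.095],0,30],[[0,0,-0.13],0,30],[[0,0,-0.155],0,30]]'; python3 - <<'E'
from h import *
print(status.state()['width'],pose()[1],rel([441,25,190]))
E
```

```text
time: 2.9
eef_pos: [454.1, -294.1, 195.3]
tcp_rot: [3.138, -0.002, 0.36]
wrist_force: [1.5, -1.2, -1.1]
width: 36.1
36.07931187482551 [ 454.11295038 -294.10872342  195.33306125] [ 100.10713679 -303.2957148     4.58682051]
```

```bash
python3 -m jog '[[[0.0125,-0.038,0],0,30],[[0.025,-0.076,0],0,30],[[0.0375,-0.114,0],0,30],[[0.05,-0.152,0],0,30],[[0.0625,-0.19,0],0,30]]'; python3 -m jog '[[[0.0125,-0.038,0],0,30],[[0.025,-0.076,0],0,30],[[0.0375,-0.113,0],0,30],[[0.0375,-0.113,0],0,30],[[0.0375,-0.113,0],0,30]]';python3 -m jog '[[[0,0,0],0,30],[[0,0,0],0,30]]'
python3 - <<'E'
from h import *
P=pose(); im,d=eyes.get_image('wrist'); np.savez('w2.npz',im=im,d=d,R=P[0],p=P[1]); cv2.imwrite('pics/w2.png',im[:,:,::-1])
hsv=cv2.cvtColor(im,cv2.COLOR_RGB2HSV)
y=((hsv[...,0]>15)&(hsv[...,0]<32)&(hsv[...,1]>150)&(hsv[...,2]>100)).astype('uint8')
n,l,st,ce=cv2.connectedComponentsWithStats(y)
for i in range(1,n):
    if st[i,4]>30:
        ys,xs=np.nonzero(l==i); X=depthpts('wrist',np.c_[xs,ys],d,P); print(st[i],ce[i],np.median(X,0),X[:,2].max())
print(P[1])
E
```

```text
time: 3.32
eef_pos: [444.7, -92.3, 192.4]
tcp_rot: [3.141, -0.002, 0.359]
wrist_force: [1.8, -0.0, -0.6]
width: 36.4
time: 3.73
eef_pos: [440.4, 27.2, 192.2]
tcp_rot: [3.141, -0.001, 0.364]
wrist_force: [0.2, -0.3, -0.6]
width: 36.3
time: 3.9
eef_pos: [440.6, 24.3, 191.7]
tcp_rot: [3.141, -0.001, 0.359]
wrist_force: [0.0, 0.6, -0.5]
width: 36.1
[324   6   7  12  43] [326.60465116  11.04651163] [568.21433247  71.63486388  58.65275306] 334.3571398226127
[414  57  27  25 150] [422.92666667  68.92      ] [558.56280794   3.58105399  54.38653874] 334.3571398226127
[279  71  27  25 375] [291.95733333  83.26133333] [518.84606158  73.28930031  98.30000675] 334.3571398226127
[378 123  19  24 432] [386.99768519 134.36342593] [511.90259641  13.28989125  97.82514409] 334.3571398226127
[288 178  23  24 356] [299.28370787 189.68539326] [463.88974383  49.54197475  97.17263315] 334.3571398226127
[440.61577259  24.33770049 191.71410267]
```

View pics/w2.png

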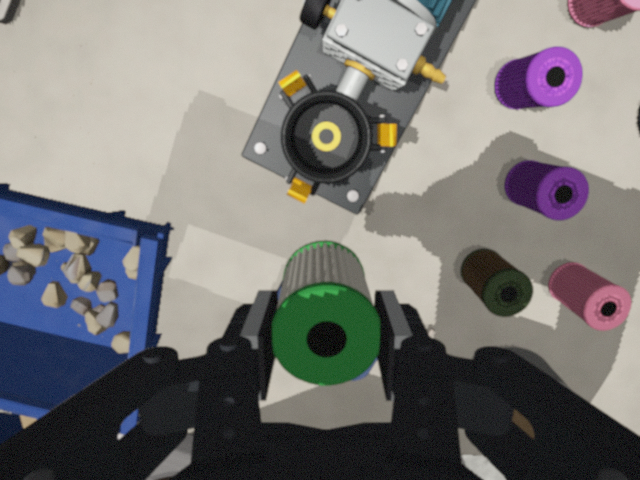

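The wrist view shows the bowl at (326,136) with clips at (292,83), (387,134) and (299,190). The held cartridge's green top is at (326,337), slightly forward. Next I fit the rim circle and the held cartridge's top.

```bash
python3 - <<'E'
from h import *
from scipy.optimize import least_squares
z=np.load('w2.npz'); im,d,P=z['im'],z['d'],(z['R'],z['p'])
hsv=cv2.cvtColor(im,cv2.COLOR_RGB2HSV)
def box(x0,y0,x1,y1):
    g=np.stack(np.meshgrid(range(x0,x1),range(y0,y1)),-1).reshape(-1,2); return g,depthpts('wrist',g,d,P)
g,X=box(270,80,385,195); s=(X[:,2]>97)&(X[:,2]<104)&(hsv[g[:,1],g[:,0],1]<120); Q=X[s]; 
c=np.array([498.2,45.4]); r=np.hypot(*(Q[:,:2]-c).T); Q=Q[r<29]
# outer edge per angular sector
c2=c
for _ in range(5):
    a=np.arctan2(*(Q[:,:2]-c2).T[::-1]); r=np.hypot(*(Q[:,:2]-c2).T); b=np.digitize(a,np.linspace(-np.pi,np.pi,37))
    E=np.array([Q[b==k][r[b==k]<27.5][np.argmax(r[b==k][r[b==k]<27.5])] for k in np.unique(b) if (r[b==k]<27.5).any()])
    f=least_squares(lambda p:np.hypot(E[:,0]-p[0],E[:,1]-p[1])-p[2],[*c2,26],loss='soft_l1'); c2=f.x[:2]
print('rim',f.x,len(E),np.median(Q[:,2]),np.abs(f.fun).mean())
g,X=box(265,275,390,390); s=(X[:,2]>190)&(hsv[g[:,1],g[:,0],0]>45)&(hsv[g[:,1],g[:,0],0]<75)&(hsv[g[:,1],g[:,0],1]>120); Q=X[s]; zt=np.median(Q[:,2]);Q=Q[abs(Q[:,2]-zt)<3]
(cx,cy),rr=cv2.minEnclosingCircle(np.float32(Q[:,:2])); A=np.linalg.lstsq(np.c_[Q[:,:2]-[cx,cy],np.ones(len(Q))],Q[:,2],rcond=None)[0]
print('cart',cx,cy,rr,zt,'tilt',A); 
dx=np.array([f.x[0]-cx,f.x[1]-cy,0]); print('tool shift',P[0].T@dx, P[0].T@(np.array([f.x[0],f.x[1],P[1][2]])-P[1]))
E
```

```text
rim [497.95912422  45.60020966  25.92689945] 36 99.1950261542402 0.1530897812261962
cart 440.3685607910156 24.14015769958496 20.033464431762695 211.7910808417335 tilt [-1.64615851e-02  1.31667224e-02  2.11772696e+02]
tool shift [6.14588105e+01 1.39363192e-01 4.49223496e-02] [6.11579584e+01 2.37469425e-01 4.47461948e-02]
```

```bash
python3 -m jog '[[[0.03,0,0],0,30],[[0.0612,0.0002,0],0,30],[[0.0612,0.0002,0.02],0,30],[[0.0612,0.0002,0.045],0,30],[[0.0612,0.0002,0.045],0,30]]'; python3 -m jog '[[[0,0,0],0,30],[[0,0,0],0,30],[[0,0,0.004],0,30],[[0,0,0.008],0,30],[[0,0,0.01],0,30]]'; python3 -c "
from h import *
print(rel([497.96,45.6,0]))"
```

```text
time: 4.37
eef_pos: [496.0, 45.2, 143.1]
tcp_rot: [-3.14, 0.005, 0.358]
wrist_force: [-2.1, 0.2, -1.4]
width: 36.0
time: 4.78
eef_pos: [497.9, 46.4, 136.6]
tcp_rot: [3.141, -0.001, 0.36]
wrist_force: [0.6, 0.0, -1.6]
width: 36.2
[ -0.3326461    0.70001954 136.57056212]
```

```bash
python3 -m jog '[[[-0.0003,0.0006,0.003],0,30],[[-0.0003,0.0006,0.006],0,30],[[-0.0003,0.0006,0.009],0,30],[[-0.0003,0.0006,0.012],0,30],[[-0.0003,0.0006,0.015],0,30]]';  python3 -m jog '[[[0,0,0.003],0,30],[[0,0,0.006],0,30],[[0,0,0.009],0,30],[[0,0,0.011],0,30],[[0,0,0.013],0,30]]'
```

```text
time: 5.2
eef_pos: [497.8, 45.9, 121.0]
tcp_rot: [3.142, -0.0, 0.36]
wrist_force: [0.3, -0.7, -0.3]
width: 36.3
time: 5.62
eef_pos: [497.7, 45.8, 108.1]
tcp_rot: [3.142, -0.0, 0.36]
wrist_force: [0.9, -0.7, 0.2]
width: 36.0
```

```bash
python3 -m jog '[[[0,0,0.002],0,30],[[0,0,0.003],0,30],[[0,0,0.004],0,30],[[0,0,0.0045],0,30],[[0,0,0.005],0,30]]'; python3 -m jog '[[[0,0,0],0,30],[[0,0,0],0,30]]'
```

```text
time: 6.03
eef_pos: [498.0, 46.0, 103.9]
tcp_rot: [3.141, -0.001, 0.36]
wrist_force: [-3.5, 1.6, 23.6]
width: 36.2
time: 6.2
eef_pos: [497.9, 46.0, 103.9]
tcp_rot: [3.141, -0.001, 0.36]
wrist_force: [0.2, 0.9, 14.1]
width: 35.9
```

```bash
python3 -m jog '[[[0,0,0],0,65],[[0,0,0],0,65],[[0,0,0],0,65],[[0,0,-0.01],0,65],[[0,0,-0.03],0,65]]';  python3 -m jog '[[[0,0,-0.035],0,75],[[0,0,-0.07],0,75],[[0,0,-0.09],0,75],[[0,0,-0.09],0,75],[[0,0,-0.09],0,75]]'
python3 - <<'E'
from h import *
P=pose(); im,d=eyes.get_image('wrist'); cv2.imwrite('pics/w3.png',im[:,:,::-1])
hsv=cv2.cvtColor(im,cv2.COLOR_RGB2HSV)
g=(hsv[...,0]>45)&(hsv[...,0]<75)&(hsv[...,1]>120); ys,xs=np.nonzero(g); X=depthpts('wrist',np.c_[xs,ys],d,P); X=X[(abs(X[:,2]-124)<15)]
print(len(X),np.median(X,0),cv2.minEnclosingCircle(np.float32(X[:,:2]))); print(P[1],rel([617,-213,200]))
E
```

```text
time: 6.62
eef_pos: [496.1, 45.8, 132.4]
tcp_rot: [-3.14, 0.004, 0.36]
wrist_force: [-1.3, -0.5, -0.1]
width: 55.5
time: 7.03
eef_pos: [498.3, 45.9, 225.0]
tcp_rot: [3.141, -0.003, 0.36]
wrist_force: [-0.1, 0.6, -1.8]
width: 63.7
2457 [498.32716359  47.05427579 123.88977044] ((497.1900939941406, 46.420310974121094), 19.104734420776367)
[498.25832347  45.88922334 225.01747082] [ 20.64294868 284.35930939  23.89312342]
```

Cartridge top is at 123.9 mm against a target of 124, so it is fully seated. On to the cap.

```bash
python3 -m jog '[[[0.003,0.037,0],0,80],[[0.006,0.074,0],0,80],[[0.009,0.111,0],0,80],[[0.012,0.148,0],0,80],[[0.015,0.185,0.01],0,80]]'; python3 -m jog '[[[0.003,0.037,0],0,80],[[0.005,0.07,0.005],0,80],[[0.005,0.099,0.01],0,80],[[0.005,0.099,0.01],0,80],[[0.005,0.099,0.01],0,80]]'; python3 -m jog '[[[0,0,0],0,80],[[0,0,0],0,80]]'
python3 - <<'E'
from h import *
P=pose(); im,d=eyes.get_image('wrist'); cv2.imwrite('pics/w4.png',im[:,:,::-1])
g=np.stack(np.meshgrid(range(200,450),range(100,340)),-1).reshape(-1,2); X=depthpts('wrist',g,d,P)
for lo,hi in ((40,48),(14,22)):
    Q=X[(X[:,2]>lo)&(X[:,2]<hi)&(np.hypot(X[:,0]-617,X[:,1]+213)<45)]; print(len(Q),np.median(Q,0),cv2.minEnclosingCircle(np.float32(Q[:,:2])))
    if lo==40: c=cv2.minEnclosingCircle(np.float32(Q[:,:2]))[0]
print(P[1],rel([*c,20]))
E
```

```text
time: 7.5
eef_pos: [577.4, -123.8, 213.4]
tcp_rot: [3.142, -0.0, 0.36]
wrist_force: [1.2, 0.3, 0.4]
width: 68.0
time: 7.92
eef_pos: [615.5, -214.0, 201.1]
tcp_rot: [-3.139, 0.002, 0.358]
wrist_force: [0.1, 1.3, -0.5]
width: 68.6
time: 8.08
eef_pos: [615.7, -211.8, 202.8]
tcp_rot: [-3.14, 0.001, 0.36]
wrist_force: [0.8, 0.8, -0.2]
width: 68.0
3220 [ 619.07074415 -215.35437483   43.30259571] ((618.4464721679688, -215.55368041992188), 25.041059494018555)
765 [ 635.65295068 -204.23449906   17.73469055] ((618.0234985351562, -215.6363525390625), 30.08613395690918)
[ 615.69350616 -211.8396368   202.76965188] [  1.14385359   4.54318239 183.12956275]
```

View pics/w4.png

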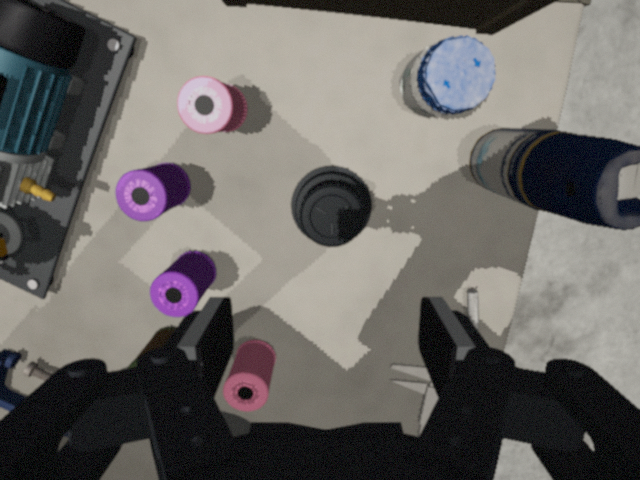

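The cap sits at (332,205), with dome radius 25.0 and skirt radius 30.1 as specified, and the fingers are clear of their neighbours.

```bash
python3 -m jog '[[[0.0011,0.0045,0.04],0,80],[[0.0011,0.0045,0.08],0,80],[[0.0011,0.0045,0.12],0,80],[[0.0011,0.0045,0.15],0,80],[[0.0011,0.0045,0.175],0,80]]'; python3 -m jog '[[[0,0,0],0,80],[[0,0,0.003],0,80],[[0,0,0.006],0,80],[[0,0,0.008],0,80],[[0,0,0.008],0,80]]'; python3 -c "
from h import *
print(rel([618.4,-215.55,19]))"
```

```text
time: 8.55
eef_pos: [617.8, -215.3, 26.1]
tcp_rot: [-3.14, 0.001, 0.361]
wrist_force: [-0.1, 0.1, 0.3]
width: 68.2
time: 8.97
eef_pos: [619.8, -216.9, 21.7]
tcp_rot: [3.14, -0.002, 0.36]
wrist_force: [-0.4, -0.8, 0.3]
width: 68.3
[-0.83071311 -1.75967352  2.6783756 ]
```

```bash
python3 -m jog '[[[-0.0006,-0.0012,0.002],0,80],[[-0.0006,-0.0012,0.002],0,80],[[-0.0006,-0.0012,0.002],0,45],[[-0.0006,-0.0012,0.002],0,45],[[-0.0006,-0.0012,0.002],0,45]]' 100; python3 -m jog '[[[0,0,0],0,45],[[0,0,0],0,45],[[0,0,0],0,45],[[0,0,0],0,45]]'
```

```text
time: 9.38
eef_pos: [618.1, -215.9, 19.4]
tcp_rot: [3.141, -0.0, 0.36]
wrist_force: [-4.5, 2.2, 15.8]
width: 48.0
time: 9.72
eef_pos: [618.1, -215.9, 19.3]
tcp_rot: [3.141, -0.0, 0.36]
wrist_force: [-4.4, 2.3, 14.8]
width: 48.1
```

```bash
python3 -m jog '[[[0,0,-0.025],0,45],[[0,0,-0.06],0,45],[[0,0,-0.1],0,45],[[0,0,-0.14],0,45],[[0,0,-0.17],0,45]]'; python3 -c "
from h import *
print(rel([440.6,24,190]))"
```

```text
time: 10.13
eef_pos: [618.5, -216.1, 191.7]
tcp_rot: [3.14, -0.002, 0.36]
wrist_force: [1.3, -0.4, -0.6]
width: 47.9
[ -81.99814043 -287.30961804    1.16407707]
```

```bash
python3 -m jog '[[[-0.01,-0.036,0],0,45],[[-0.02,-0.072,0],0,45],[[-0.03,-0.108,0],0,45],[[-0.04,-0.144,0],0,45],[[-0.05,-0.18,0],0,45]]'; python3 -m jog '[[[-0.01,-0.036,0],0,45],[[-0.02,-0.072,0],0,45],[[-0.032,-0.107,0],0,45],[[-0.032,-0.107,0],0,45],[[-0.032,-0.107,0],0,45]]'; python3 -m jog '[[[0,0,0],0,45],[[0,0,0],0,45]]'
python3 - <<'E'
from h import *
P=pose(); im,d=eyes.get_image('wrist'); cv2.imwrite('pics/w5.png',im[:,:,::-1])
g=np.stack(np.meshgrid(range(200,450),range(200,450)),-1).reshape(-1,2); X=depthpts('wrist',g,d,P); L=(X-P[1])@P[0]
for lo,hi in ((-28,-20),(-2,4)):
    s=(L[:,2]>lo)&(L[:,2]<hi)&(np.hypot(L[:,0],L[:,1])<40); Q=L[s]
    print(len(Q)); 
    if len(Q)>20:
        print(np.median(Q,0),cv2.minEnclosingCircle(np.float32(Q[:,:2])), np.linalg.lstsq(np.c_[Q[:,:2],np.ones(len(Q))],Q[:,2],rcond=None)[0])
        if lo==-28: np.save('L.npy',Q)
print(P[1],P[0].T@(np.array([497.96,45.6,105])-P[1]))
E
```

```text
time: 10.55
eef_pos: [506.4, -63.9, 188.4]
tcp_rot: [3.141, -0.0, 0.359]
wrist_force: [0.4, 0.5, -0.2]
width: 47.7
time: 10.97
eef_pos: [439.2, 25.1, 188.7]
tcp_rot: [3.142, -0.0, 0.362]
wrist_force: [1.3, 0.2, -0.9]
width: 47.9
time: 11.13
eef_pos: [441.1, 23.4, 188.5]
tcp_rot: [3.141, -0.001, 0.359]
wrist_force: [-0.2, 0.5, -0.6]
width: 48.1
17078
[  3.44276069   0.30702277 -23.97300236] ((5.854752063751221, 0.21831321716308594), 37.68549346923828) [ 1.18975293e-02 -9.44075747e-04 -2.39717093e+01]
3006
[22.49352722  0.32457981  1.54082301] ((7.251727104187012, 0.1945352554321289), 29.087024688720703) [ 9.70077035e-03 -1.48502118e-04  1.32546503e+00]
[441.11490023  23.37851407 188.48694559] [60.9622705  -0.85011911 83.53507504]
```

View pics/w5.png

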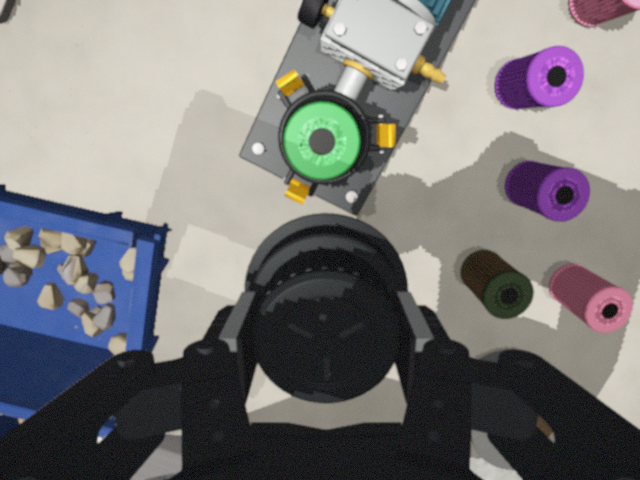

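The wrist view shows the cap held square, dome centre at about (324,320), and the seated cartridge at (322,140). Now the in-hand offset of the dome along tool x.

```bash
python3 - <<'E'
import numpy as np
from h import *
Q=np.load('L.npy'); Q=Q[(abs(Q[:,1])<21)&(abs(Q[:,2]+24)<2.5)]; print(Q.min(0),Q.max(0),cv2.minEnclosingCircle(np.float32(Q[:,:2])))
print(plane('wrist',[[324,318]],212.5,pose()),(plane('wrist',[[323,318]],212.5,pose())-pose()[1])@pose()[0])
E
```

```text
[-25.19822193 -20.99738697 -26.42577829] [ 25.29698078  20.99200931 -21.51074792] ((0.19078558683395386, 0.7466536164283752), 25.413219451904297)
[[449.12709078  26.63357915 212.5       ]] [[  8.75808381  -0.64673639 -24.12559916]]
```

```bash
python3 -m jog '[[[0.03,-0.0005,0],0,45],[[0.0608,-0.0008,0],0,45],[[0.0608,-0.0008,0.015],0,45],[[0.0608,-0.0008,0.03],0,45],[[0.0608,-0.0008,0.03],0,45]]'; python3 -m jog '[[[0,0,0],0,45],[[0,0,0.007],0,45],[[0,0,0.014],0,45],[[0,0,0.02],0,45],[[0,0,0.025],0,45]]'; python3 -m jog '[[[0,0,0],0,45],[[0,0,0],0,45]]'; python3 -c "
from h import *
print(rel([497.96,45.6,106]))"
```

```text
time: 11.6
eef_pos: [496.2, 45.4, 155.9]
tcp_rot: [-3.14, 0.003, 0.359]
wrist_force: [-1.5, 0.5, -2.2]
width: 47.4
time: 12.02
eef_pos: [496.7, 46.0, 132.8]
tcp_rot: [3.142, -0.0, 0.36]
wrist_force: [0.2, 0.5, -0.2]
width: 47.5
time: 12.18
eef_pos: [496.6, 46.1, 133.1]
tcp_rot: [-3.141, 0.001, 0.36]
wrist_force: [1.3, -0.3, -1.4]
width: 47.8
[ 1.11553576  0.91014609 27.07767378]
```

```bash
python3 -m jog '[[[0.0009,0.0008,0.003],0,45],[[0.0009,0.0008,0.006],0,45],[[0.0009,0.0008,0.009],0,45],[[0.0009,0.0008,0.012],0,45],[[0.0009,0.0008,0.012],0,45]]' 110; python3 -c "
from h import *
print(rel([497.96,45.6,106]))"; python3 -m jog '[[[0,0,0.001],0,45],[[0,0,0.002],0,45],[[0,0,0.003],0,45],[[0,0,0.004],0,45],[[0,0,0.004],0,45]]'
```

```text
time: 12.6
eef_pos: [497.6, 45.7, 120.7]
tcp_rot: [-3.141, 0.001, 0.36]
wrist_force: [0.6, 0.5, -1.1]
width: 47.4
[ 0.33747892  0.18430041 14.70206741]
time: 13.02
eef_pos: [498.0, 45.7, 117.2]
tcp_rot: [3.142, -0.0, 0.36]
wrist_force: [0.4, -0.0, -0.5]
width: 47.5
```

```bash
for i in 1 2; do python3 -m jog '[[[0,0,0.001],0,45],[[0,0,0.002],0,45],[[0,0,0.003],0,45],[[0,0,0.003],0,45]]'; done
```

```text
time: 13.35
eef_pos: [498.3, 45.7, 114.5]
tcp_rot: [3.141, -0.001, 0.36]
wrist_force: [0.4, -0.4, 4.6]
width: 47.7
time: 13.68
eef_pos: [498.7, 45.7, 111.8]
tcp_rot: [3.141, -0.002, 0.36]
wrist_force: [0.3, 0.4, 9.9]
width: 47.8
```

```bash
for i in 1 2; do python3 -m jog '[[[0,0,0.0005],0,45],[[0,0,0.001],0,45],[[0,0,0.0015],0,45],[[0,0,0.0015],0,45]]'; done
```

```text
time: 14.02
eef_pos: [498.4, 45.6, 110.1]
tcp_rot: [3.141, -0.001, 0.36]
wrist_force: [1.0, -0.5, 2.9]
width: 47.7
time: 14.35
eef_pos: [497.3, 45.6, 107.6]
tcp_rot: [-3.141, 0.001, 0.36]
wrist_force: [1.6, -0.1, -9.7]
width: 47.1
```

```bash
for i in 1 2; do python3 -m jog '[[[0,0,0.0005],0,45],[[0,0,0.001],0,45],[[0,0,0.001],0,45],[[0,0,0.001],0,45]]'; done
```

```text
time: 14.68
eef_pos: [497.9, 45.7, 107.3]
tcp_rot: [-3.142, 0.0, 0.36]
wrist_force: [0.1, -0.3, -0.4]
width: 47.5
time: 15.02
eef_pos: [497.9, 45.6, 106.3]
tcp_rot: [-3.142, 0.0, 0.36]
wrist_force: [0.1, -0.5, -0.4]
width: 47.1
```

```bash
for i in 1 2 3; do python3 -m jog '[[[0,0,0.0005],0,45],[[0,0,0.0005],0,45],[[0,0,0.0005],0,45]]'; done
```

```text
time: 15.27
eef_pos: [497.9, 45.6, 105.8]
tcp_rot: [-3.142, 0.0, 0.36]
wrist_force: [-0.6, -0.4, -1.4]
width: 47.9
time: 15.52
eef_pos: [498.0, 45.6, 105.5]
tcp_rot: [3.142, -0.0, 0.36]
wrist_force: [-1.1, 0.7, 4.6]
width: 47.5
time: 15.77
eef_pos: [498.1, 45.7, 105.4]
tcp_rot: [3.141, -0.0, 0.36]
wrist_force: [-4.6, -0.8, 16.9]
width: 47.7
```

```bash
python3 -m jog '[[[0,0,0.0002],0,45],[[0,0,0.0002],0,45],[[0,0,0.0002],0,45],[[0,0,0.0002],0,45],[[0,0,0.0002],0,45]]'
python3 - <<'E'
from h import *
P=pose(); im,d=eyes.get_image('wrist'); s,ds=eyes.get_image('scene')
a=cv2.resize(s[215:285,275:375],(600,420),interpolation=cv2.INTER_CUBIC)
w=cv2.resize(im[200:440,190:470],(490,420)); o=np.hstack([a,w]); o=cv2.resize(o,(800,308)); cv2.imwrite('pics/f1.png',o[:,:,::-1])
g=np.stack(np.meshgrid(range(200,450),range(200,450)),-1).reshape(-1,2); X=depthpts('wrist',g,d,P); L=(X-P[1])@P[0]
s=(L[:,2]>-27)&(L[:,2]<-18)&(abs(L[:,1])<20)&(abs(L[:,0])<26); A=np.linalg.lstsq(np.c_[L[s][:,:2],np.ones(s.sum())],X[s][:,2],rcond=None)[0]; print('captop z',np.median(X[s][:,2]),A)
print(status.state()['wrist_force'],status.state()['width'])
E
```

```text
time: 16.18
eef_pos: [498.1, 45.7, 105.4]
tcp_rot: [3.141, -0.001, 0.36]
wrist_force: [-4.4, -0.8, 20.2]
width: 47.1
captop z 129.28045967547345 [-2.07046886e-02 -7.43086181e-04  1.29227578e+02]
[-5.04563087  0.30012175 19.9586654 ] 47.315133444116235
```

View pics/f1.png

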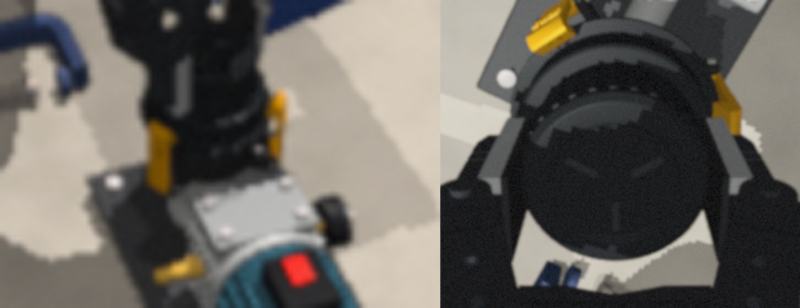

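Cap top is at 129.3 mm. The rim itself read 99.2, so that puts it 30.1 above the rim, where home is 30. Two clips are visible, upright against the lip. I'll check numerically whether the third, at the near side, can be seen.

```bash
python3 - <<'E'
from h import *
def yel(im,x0,y0,x1,y1):
    h=cv2.cvtColor(im,cv2.COLOR_RGB2HSV)[y0:y1,x0:x1]; m=((h[...,0]>15)&(h[...,0]<32)&(h[...,1]>150)&(h[...,2]>80)).astype('uint8')
    n,l,st,ce=cv2.connectedComponentsWithStats(m); return [(st[i,4],(ce[i]+[x0,y0]).round(1).tolist()) for i in range(1,n) if st[i,4]>4]
for n,b in (('top',(290,235,340,280)),('scene',(295,222,350,265))):
    im,_=eyes.get_image(n); print(n,yel(np.load(n+'.npz')['im'],*b),yel(im,*b))
print(status.state()['wrist_force'],status.state()['wrist_torque'])
E
```

```text
top [(np.int32(24), [299.4, 247.2]), (np.int32(30), [325.1, 250.1]), (np.int32(46), [311.4, 256.7]), (np.int32(22), [309.5, 270.6])] []
scene [(np.int32(22), [316.0, 227.1]), (np.int32(15), [338.1, 238.7]), (np.int32(71), [310.8, 250.1]), (np.int32(12), [336.9, 247.6])] [(np.int32(22), [337.5, 239.0]), (np.int32(68), [310.7, 250.2]), (np.int32(14), [337.1, 247.5])]
[-5.76478982 -0.02331545 20.85379609] [-0.0214983   0.90003472  0.01943947]
```

The third clip is hidden by the arm. The other two are back at their rest pixels. I'll relieve the sideways load and press a little harder to rule out a late snap.

```bash
python3 -m jog '[[[-0.0003,0,0.0002],0,45],[[-0.0006,0,0.0005],0,45],[[-0.0006,0,0.0008],0,45],[[-0.0006,0,0.0008],0,45],[[-0.0006,0,0.0008],0,45]]'; python3 -c "
from h import *
s=status.state();print(s['wrist_force'],s['wrist_torque'],s['eef_pos'],s['tcp_rot'])"
```

```text
time: 16.8
eef_pos: [498.1, 45.6, 105.3]
tcp_rot: [3.141, -0.002, 0.36]
wrist_force: [-7.4, 2.6, 34.8]
width: 47.5
[-7.39783752  2.63512867 34.84237725] [0.36011403 1.20661733 0.04122065] [498.08482371  45.63906875 105.28699852] [ 3.14114285e+00 -1.93146133e-03  3.59748612e-01]
```

At 35 N it stayed rigid: 0.1 mm of travel and no snap, so the cap is on the rim. I back off to about 20 N.

```bash
python3 -m jog '[[[0,0,-0.0008],0,45],[[0,0,-0.0008],0,45],[[0,0,-0.0008],0,45],[[0,0,-0.0008],0,45],[[0,0,-0.0008],0,45]]'; python3 -m jog '[[[0,0,0],0,45],[[0,0,0],0,45],[[0,0,0],0,45],[[0,0,0],0,45],[[0,0,0],0,45]]'
```

```text
time: 17.22
eef_pos: [498.0, 45.6, 105.4]
tcp_rot: [3.141, -0.001, 0.36]
wrist_force: [-2.7, 2.3, 17.8]
width: 47.6
time: 17.63
eef_pos: [498.0, 45.6, 105.4]
tcp_rot: [3.141, -0.001, 0.36]
wrist_force: [-2.9, 1.5, 18.0]
width: 47.1
```

```bash
python3 -c "
from cell import ctrl; print(ctrl.job_done())"
```

```text
the job is handed in; nothing more can be done
None
```

The clean cartridge is fully down in the bowl, the cap is home on the rim, and I handed in with the gripper still pressing it down at a steady 18 N, at about 17.6 s.

- **Cartridge:** its top measured 123.9 mm above the bench, against 124 mm for fully seated.
- **Cap:** its top read 129.3 mm, which is 30.1 mm above the rim as measured by the same camera (99.2 mm). Home is 30 mm.
- **Clips:** the push rose to about 10 N in the readings, below the 12 to 18 N expected. It then fell to 3 N and briefly to -10 N as the clips snapped, and rose hard once the cap sat on the rim. A short check at 35 N moved the cap only 0.1 mm with no further snap.
- **Not confirmed by sight:** two clips were seen back at their rest positions. The third was hidden by the arm, so I infer it from the force and the cap height. A small sideways load of about 3 N remained at hand-in.
- **Surroundings:** I did not touch the dirty cartridge or the other things on the bench.

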